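Clip a marker carrier onto the gravity rail and let it run to the stop

TASK

Take the marker carrier off the desk by its fin and clip it onto the sloped rail in the loading bay at the rail's high end: press it straight down, gently (never beyond 20 N on the rail), until both sprung clips have snapped under the rail head and it sits fully home. How high the rail is set has to be felt. Then let go there so that it runs down to the stop pin at the low end by itself, and leave the other desk things where they are.

Things in the scene. Friction and masses are not known exactly. Their poses are not given: they have to be found in the camera images.
- carrier: Loose white marker carrier, about 170 g: inverted-U saddle 44 long (its x) x 26 wide (y) x 28 high, an upright grip fin on top, and on each side a grey, black-capped marker (14 thick, 100 long along x, axis 13 up, at y = +-27). Origin: centre of the underside, z up. The same when turned by half a turn. It starts standing upright on the desk, yaw not known beforehand.
- fin (a point): Grip point in the carrier's fin, 59 above the carrier's origin. The fin is 40 long (along x), 10 thick (along y) and reaches from 28 to 78 above the origin.
- slot (a point): Centre of the roof of the carrier's slot, 20 above its origin. The slot, open below and at both ends along x, is 16 wide between the legs. Out of each leg a round steel clip bar (10 thick, along x, axis 10.5 below the roof) sticks 4 into the slot on a spring and yields outward.
- stand: Fixed steel stand of the rail: base plate 300 (its x) x 80 (y) x 12 high, two posts below the rail. Origin: centre of the underside. The rail climbs at 12 degrees towards the stand's +x. The rail's height on the posts is set by hand: 0 to 40 mm above the points rail_ref and bay, square to its slope. It is NOT measured and holds under load: it must be felt.
- rail_ref (a point): Point of the running surface at the stop pin, for the lowest rail setting (the real one: 0 to 40 further along z); 145 towards the stand's -x, 90 above the desk. x uphill along the rail, y across, z normal to it. Rail head 12 wide, 6 high, round edges, on a 3 wide, 66 deep web, x = 0 to 290. Low end: stop pin 6 thick, 9 high. High end: plate 26 wide, 14 high.
- bay (a point): Middle of the loading bay, at x = 235 of rail_ref, same axes, same unmeasured 0 to 40 mm. The bay reaches from the black ring on the web (45 downhill) to the upper end plate (55 uphill); press the carrier on within 25 of this point, its long axis along the rail and tilted 12 degrees with it, either way round. Home, slot lies on the real running surface.
- clip_l (a joint): Outward yield of one clip bar, m: 0 at rest, about 0.002 as it passes the widest part of the head. At first the clips land on the head 13 above home; left like that, it hangs up or passes over the stop pin. The push builds to 10 to 16 N over 5 of travel, then it snaps down 7 onto the rigid rail and the force rises steeply. More than 20 N on the rail while held spoils it.
- clip_r (a joint): The same for the other clip bar. Clipped home, both read 0 again and the carrier slides freely down this slope (friction about 0.14) as soon as it is let go; at the stop pin its origin is at x = 22 of rail_ref.
- notes: Bystander: pad of sticky notes 76 x 76 x 28, origin under its centre.
- stapler: Bystander: black stapler 34 (x) x 110 (y) x 46 high, origin under its centre.
- pencup: Bystander: round dark pen cup, 76 across, 95 high, with pens to 145; origin under its centre.
- eraser: Bystander: white eraser 55 x 22 x 14, origin under its centre.
- pen_a: Bystander: green pen 125 (x) x 9, lying, origin under its centre.
- pen_b: Bystander: violet pen 125 (x) x 9, lying, origin under its centre.
- pen_c: Bystander: grey pen with black end, 125 (x) x 9, lying, origin under its centre.
- gluepot: Bystander: closed glue jar 60 across, 90 high, origin under its centre.
There are look-alikes about, which are no part of the job. What is shaped like the carrier but purple or yellow is not meant.

How it is judged:
By the outcome, as a careful person would: the job done as asked, in the order asked, and still so for the second after the job is handed in, with the robot touching nothing.
It also fails if it takes over 58 s, if anything falls off the work surface, if the arm or the gripper's body presses on something with over 40 N, if the wrist force passes 120 N, or if a joint passes its speed limit or range.

ROBOT

A 6-joint arm with a two-finger parallel gripper is mounted at the origin on the work surface. World frame = base frame: x ahead of the robot, y to its left, z up, the work surface at z = 0. Lengths are in m, angles in rad, forces in N, time in s.
With the tool pointing down it reaches from about 0.375 to 0.925 m from the base axis. Payload 5.7 kg.
Tool frame: the origin (TCP) lies between the finger pads; the fingertips stand 19 mm ahead of it and the grasp point (between the pads) is the TCP; z points along the fingers, y is the line along which they close (so a half turn about z gives the same grasp; the last joint's range is limited). The gripper opens to 85 mm and grips with 20 to 120 N. Pads are 22 mm wide; open, the fingers measure 114 mm over their backs; the gripper's body (76 mm by 85 mm) begins 54 mm behind the grasp point. The pads swing forward as they close: fully open they stand 13 mm farther back than shut.
Start: joints at [1.233, 0.359, 1.51, -0, 1.272, -0.115], TCP at [0.133, 0.585, 0.217] pointing down, gripper open.
Joint ranges: [-2.97, 2.97], [-1.01, 2.36], [0.21, 2.38], [-0.96, 4.11], [0.2, 2.71], [-2.98, 2.98]. Speed limits (rad/s): [2.39, 2.39, 3.14, 3.14, 3.14, 3.14].

INTERFACE

Orientations are given as a unit quaternion [x, y, z, w].
In Python, from rig import env gives the robot as it stands.
- The arm moves only by the tool handwheel, called after "Request:" as a command line: name --pt "numbers of a row" for each row, then --argument value for the rest. Schema: {"type":"object","properties":{"moves":{"type":"array","items":{"type":"array","items":{"type":"array","items":{"type":"number"},"minItems":7,"maxItems":7},"minItems":1,"maxItems":8},"minItems":1,"maxItems":1},"only":{"type":"string"},"quiet":{"type":"boolean"},"lines":{"type":"string"}},"required":["moves"],"additionalProperties":false}. moves is a list that holds a single list of rows (three levels of brackets), with 1 to 8 rows, each of 7 numbers: the opening from 0.0 (shut) to 1.0 (fully open), then dx, dy, dz in fractions of the full range, 1 being 0.75 m, then a rotation vector rx, ry, rz in fractions of the full range, 1 being pi rad; each row is the pose to reach, as a shift and turn from the pose commanded when the call began, along the tool's axes at that moment; what a row does not reach only later rows make up. A row lasts 1/10 s, in which the tool goes at most 0.05 m and 0.15 rad, less where a joint would pass 70% of its speed; a pose out of reach is approached as far as the arm can. The fingers move at their own pace and stop on an object; the grip force is fixed at half the most. Time passes only in rows, so rows that do not move let the fingers close. The tool returns the time, the measured TCP pose, the force, the opening and the grip force at its end. only (a regular expression) keeps the lines of the reply that match it, lines (a string "A,B") keeps lines A to B, and quiet returns only ok. No shift or turn number may pass 1 either way. Input that does not fit is refused with a message, and nothing moves.
- env.read_state(): the state, without advancing time (a new reading comes with each control period).
- env.capture(name): name is "side" or "top" or "wrist"; returns a dict with "image" (480x640x3 uint8, blue, green, red), "z_map" (480x640 float32, m along the optical axis (not along the pixel's ray), 0 where there is no reading), "fx", "fy", "cx", "cy" (pixels), "cam_to_world" (4x4, takes a point from camera to world coordinates); the wrist camera has in their place "tool_from_camera" (4x4, takes a point from camera to tool coordinates, whose origin is the TCP and whose axes are the flange's). Camera axes: x right, y down, z forward; pixel columns grow to the right and rows downward; lengths in m; the calibration is good to about 2 mm. A picture is of the moment at which its call begins: read the wrist's pose just before it.
- env.sign_off(): hands the job in; it is judged then, once.
Trained networks look in a picture, given as the dict that the camera call returned (one of the last four; its "shot" number tells which), for a name from the list of things; names that differ only in an ending like _2 or _b are one class to them, and where a whole thing is asked for, a point or a joint stands for the part that bears it (a point fixed in the world has none). Each returns a list of dicts, best first, with "p" (0 to 1); they miss things now and then, are a little off and sometimes report something else, mostly with a low value. They report only what shows in the picture. A call takes as long as a camera call. They do not tell look-alikes from the thing itself.
- env.look_for(picture, label): "box" ([left, top, right, bottom] in pixels, round what is visible of it).
- env.cut_out(picture, label): "region" (480x640 bool, what is visible of it) and "box" ([left, top, right, bottom] in pixels, round what is visible of it).
The state is a dict: "clock": time; "joints": joint angles; "joint_vel": joint speeds; "joint_efforts": joint torques, N m; "position": TCP position; "ee_rot": TCP orientation; "wrist_force": force on the tool from outside, world axes, zero at the start; "torque": the same for the moment, N m; "grip_width": opening from 0.0 (shut) to 1.0 (fully open); "finger_force": force on a finger pad.
Only numpy, scipy, OpenCV 4.12 (cv2) and the standard library are available. Lean on these libraries where they do the work, as an engineer would, in place of code of your own. Each camera call takes 0.05 s, during which the arm holds its last target. There are 200 camera calls.

## Working session

There is one attempt and no reset: what is moved stays moved. The work goes in short steps, Python scripts to look and compute and a tool call to move; the robot and the scene stay as the last step left them, time stands still between calls to the robot, and variables do not carry over. Pictures are saved under pics/ and viewed, at most 10 in all, crops included, and the job is handed in when it is done.

```bash
ls; mkdir -p pics
```

Create h.py:
```python
import numpy as np, cv2
from rig import env
from scipy.spatial.transform import Rotation as R
def world(c,st=None):
    z=c["z_map"]; v,u=np.mgrid[0:480,0:640]
    p=np.stack([(u-c["cx"])/c["fx"]*z,(v-c["cy"])/c["fy"]*z,z],-1)
    if "cam_to_world" in c: T=c["cam_to_world"]
    else:
        T=np.eye(4);T[:3,:3]=R.from_quat(st["ee_rot"]).as_matrix();T[:3,3]=st["position"];T=T@c["tool_from_camera"]
    w=p@T[:3,:3].T+T[:3,3]; w[z==0]=np.nan
    return w
```

Run:
```python
from h import *
s=env.read_state()
for k,v in s.items(): print(k,np.round(v,3))
for n in ["side","top"]:
    c=env.capture(n); cv2.imwrite(f"pics/{n}0.png",c["image"]); w=world(c)
    np.savez(f"{n}0.npz",w=w,im=c["image"],T=c["cam_to_world"],K=[c["fx"],c["fy"],c["cx"],c["cy"]])
    for l in ["carrier","stand"]:
        for d in env.cut_out(c,l):
            m=d["region"]; q=w[m]; q=q[~np.isnan(q[:,0])]
            col=c["image"][m].mean(0)
            print(n,l,round(d["p"],2),np.round(d["box"]),np.round(np.median(q,0),3) if len(q) else None,np.round(np.percentile(q,98,axis=0),3) if len(q) else None,np.round(col))
```

```text
pics
clock 0.0
joints [ 1.233  0.359  1.511 -0.     1.272 -0.115]
joint_vel [-0.     0.     0.001 -0.001 -0.    -0.   ]
joint_efforts [-0.0000e+00 -5.2761e+01 -2.7863e+01 -0.0000e+00  1.3000e-02  0.0000e+00]
position [0.132 0.585 0.216]
ee_rot [ 0.111  0.994 -0.001 -0.   ]
wrist_force [-0.064  0.361  0.757]
torque [-0.01  -0.053  0.034]
finger_force 0.0
grip_width 0.997
side carrier 0.86 [217. 156. 250. 191.] [0.366 0.416 0.021] [0.403 0.479 0.078] [79. 37. 70.]
side carrier 0.68 [238. 208. 285. 240.] [0.412 0.2   0.022] [0.459 0.246 0.078] [105. 109. 113.]
side carrier 0.64 [162. 200. 212. 231.] [0.239 0.248 0.022] [0.283 0.295 0.078] [ 35. 116. 137.]
side stand 0.89 [342. 180. 436. 347.] [ 0.65  -0.06   0.016] [0.701 0.09  0.179] [74. 73. 69.]
top carrier 0.97 [202. 340. 240. 390.] [0.236 0.254 0.02 ] [0.285 0.297 0.079] [ 57. 131. 145.]
top carrier 0.68 [223. 268. 256. 316.] [0.41  0.203 0.021] [0.462 0.248 0.079] [111. 113. 116.]
top carrier 0.6 [128. 297. 179. 329.] [0.364 0.423 0.02 ] [0.401 0.474 0.079] [100.  59.  96.]
top stand 0.82 [279. 171. 406. 222.] [ 0.641 -0.041  0.014] [0.701 0.096 0.181] [86. 85. 84.]
top stand 0.47 [447. 246. 501. 260.] [ 0.498 -0.372  0.008] [ 0.509 -0.32   0.014] [ 95. 112.  94.]
```

Run:
```python
from h import *
for n in ["top","side"]:
    d=np.load(f"{n}0.npz"); w=d["w"]; 
    m=(np.hypot(w[...,0]-.41,w[...,1]-.2)<.075)
    f=w[m&(w[...,2]>.055)&(w[...,2]<.1)]
    print(n,"fin",len(f),f.mean(0),f.min(0),f.max(0))
    (c,sz,a)=cv2.minAreaRect(f[:,:2].astype(np.float32)*1000); print(c,sz,a)
    b=w[m&(w[...,2]>.008)]; print("all",cv2.minAreaRect(b[:,:2].astype(np.float32)*1000))
    s=(w[...,0]>.5)&(w[...,0]<.8)&(abs(w[...,1])<.25)
    b=w[s&(w[...,2]>.005)&(w[...,2]<.02)]; print("base",len(b),cv2.minAreaRect(b[:,:2].astype(np.float32)*1000), b[:,2].mean())
    r=w[s&(w[...,2]>.06)]; print("rail",len(r),cv2.minAreaRect(r[:,:2].astype(np.float32)*1000),r[:,2].min(),r[:,2].max(), r[r[:,2].argmax()],r[r[:,2].argmin()])
t=np.load("top0.npz")["im"];s=np.load("side0.npz")["im"]
a=cv2.resize(t[160:400,120:420],(600,480),interpolation=cv2.INTER_CUBIC)
cv2.imwrite("pics/topcrop.png",a)
cv2.imwrite("pics/sidecrop.png",cv2.resize(s[140:360,150:450],(780,572),interpolation=cv2.INTER_CUBIC))
```

```text
top fin 86 [0.41218307 0.20743618 0.07485189] [0.39375947 0.19781698 0.05564413] [0.4316629  0.2188806  0.08555002]
(412.43536376953125, 208.44924926757812) (10.23906421661377, 39.142181396484375) 70.62029266357422
all ((404.6899108886719, 199.1964874267578), (108.34809875488281, 121.08354187011719), 84.33528900146484)
base 3355 ((650.6616821289062, 0.363433837890625), (298.7391052246094, 499.1884460449219), 0.017929403111338615) 0.010719210245536522
rail 1336 ((643.54052734375, -51.64796447753906), (35.88247299194336, 305.538330078125), 7.9504241943359375) 0.06001858946504912 0.2002951102776882 [0.6410044  0.09113821 0.20029511] [ 0.66038089 -0.14996223  0.06001859]
side fin 169 [0.41404912 0.20375393 0.0694962 ] [0.39456696 0.1935205  0.05508002] [0.43418995 0.21903097 0.08218164]
(414.00048828125, 205.1605682373047) (17.070119857788086, 40.80460739135742) 71.72735595703125
all ((412.863525390625, 204.9122314453125), (73.1900863647461, 100.32772827148438), 70.800537109375)
base 3756 ((651.7161865234375, 1.12408447265625), (296.4233703613281, 497.2537536621094), 0.014859081245958805) 0.011986023359022279
rail 2756 ((645.2366943359375, -52.46345520019531), (37.06502914428711, 305.5565185546875), 7.627758026123047) 0.060126777501474216 0.19998259208251523 [0.64197185 0.08864467 0.19998259] [ 0.66617232 -0.12530812  0.06012678]
```

View pics/topcrop.png

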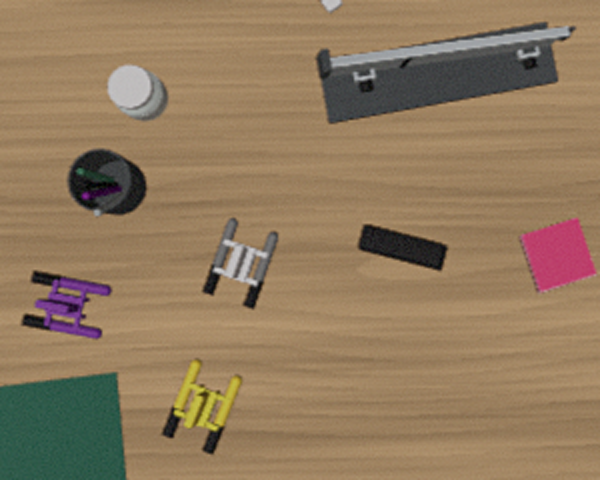

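View pics/sidecrop.png

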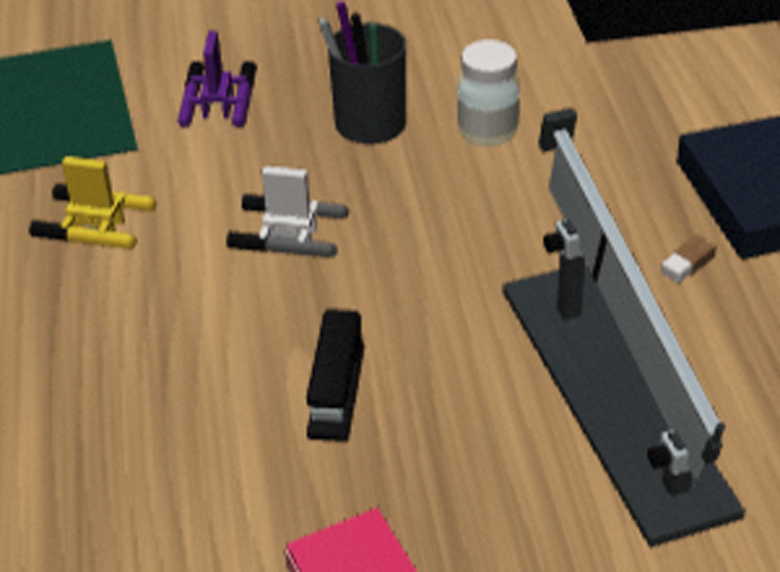

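Rows: 0.05 m and 0.15 rad per row; 8 rows max per call so max 0.4m per call. Distance (0.28,-0.38)= 0.47 m. Two calls.

White carrier at top px (240,291), purple at (153,313) and yellow at (221,362). The crop shows that only the first is white with grey, black-capped markers, so it is the carrier meant. The rail climbs toward world +y, and its high-end plate is at the crop's left, px (323,62).

The manual's scale: shifts go in shares of 0.75 m and turns go in shares of pi rad. Converting my numbers, -0.356 m / 0.75 = -0.4747, -0.308 m / 0.75 = -0.4107, 0.117 rad / 3.1416 = 0.0372.

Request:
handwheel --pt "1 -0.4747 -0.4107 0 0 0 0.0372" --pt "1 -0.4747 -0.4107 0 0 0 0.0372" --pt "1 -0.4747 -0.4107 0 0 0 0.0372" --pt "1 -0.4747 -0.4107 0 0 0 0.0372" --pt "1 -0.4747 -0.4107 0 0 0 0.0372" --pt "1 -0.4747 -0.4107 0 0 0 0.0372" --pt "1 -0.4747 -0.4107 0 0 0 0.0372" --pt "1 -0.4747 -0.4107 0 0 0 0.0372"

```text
refused: moves: the value is too long (schema: maxItems 1). Nothing was moved.
```

Refused on format, not on reach. It needs a list holding one list of rows, three levels of brackets.

Request:
handwheel --moves '[[[1, -0.4747, -0.4107, 0, 0, 0, 0.0372], [1, -0.4747, -0.4107, 0, 0, 0, 0.0372], [1, -0.4747, -0.4107, 0, 0, 0, 0.0372], [1, -0.4747, -0.4107, 0, 0, 0, 0.0372], [1, -0.4747, -0.4107, 0, 0, 0, 0.0372], [1, -0.4747, -0.4107, 0, 0, 0, 0.0372], [1, -0.4747, -0.4107, 0, 0, 0, 0.0372], [1, -0.4747, -0.4107, 0, 0, 0, 0.0372]]]'

```text
clock: 1.1
position: [0.3707, 0.2614, 0.2174]
ee_rot: [0.169, 0.986, 0.0, 0.0]
wrist_force: [0.4, 0.4, 0.5]
grip_width: 0.999
finger_force: 0.0
```

Scaled: -0.058 m / 0.75 = -0.0773, -0.038 m / 0.75 = -0.0507.

Request:
handwheel --moves '[[[1, -0.0773, -0.0507, 0, 0, 0, 0], [1, -0.0773, -0.0507, 0, 0, 0, 0], [1, -0.0773, -0.0507, 0, 0, 0, 0], [1, -0.0773, -0.0507, 0, 0, 0, 0]]]'

```text
clock: 1.5
position: [0.4115, 0.2079, 0.217]
ee_rot: [0.17, 0.985, 0.0, -0.0]
wrist_force: [-0.6, 0.7, -0.1]
grip_width: 1.002
finger_force: 0.0
```

Create wl.py:
```python
from h import *
def fin(tag):
    s=env.read_state(); c=env.capture("wrist"); w=world(c,s); cv2.imwrite(f"pics/{tag}.png",c["image"])
    np.savez(tag,w=w,im=c["image"],p=s["position"],q=s["ee_rot"],T=c["tool_from_camera"],K=[c["fx"],c["fy"],c["cx"],c["cy"]])
    return s,c,w
```

Run:
```python
from wl import *
s,c,w=fin("w1"); print(s["position"],s["ee_rot"],np.round(c["tool_from_camera"],3).tolist())
for d in env.cut_out(c,"carrier"): print(d["p"],d["box"])
m=(np.hypot(w[...,0]-.413,w[...,1]-.206)<.06)
f=w[m&(w[...,2]>.068)&(w[...,2]<.1)]
print(len(f),f.mean(0) if len(f) else 0,cv2.minAreaRect(f[:,:2].astype(np.float32)*1000) if len(f) else 0)
```

```text
[0.41149166 0.2078767  0.2170095 ] [ 1.69848485e-01  9.85470110e-01  8.71864150e-05 -3.84252435e-04] [[-0.001, -0.95, -0.314, 0.08], [1.0, -0.001, -0.0, -0.001], [-0.0, -0.314, 0.95, -0.157], [0.0, 0.0, 0.0, 1.0]]
0.86 [285.8, 152.6, 359.9, 253.3]
0.7 [475.9, 24.4, 606.8, 125.6]
0.61 [268.5, 0.1, 347.7, 66.4]
558 [0.41074835 0.20645999 0.07787269] ((411.70306396484375, 206.0856170654297), (9.425769805908203, 39.177425384521484), 70.55259704589844)
```

View pics/w1.png

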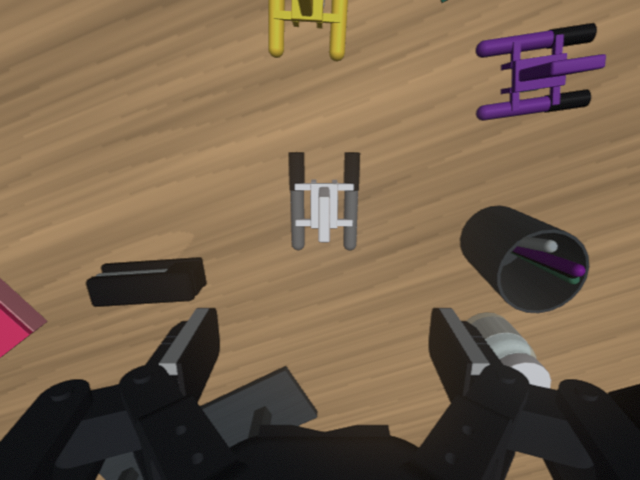

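The wrist view shows the white carrier at px (324,200), purple at (540,70) and yellow at (310,20). Wrist, top and side agree on the fin: about (0.412, 0.2065), top at 0.078, which matches the text. Next I look at the rail from above.

Scaled: -0.265 m / 0.75 = -0.3533, -0.113 m / 0.75 = -0.1507, 1.09 rad / 3.1416 = 0.347.

Request:
handwheel --moves '[[[1, -0.3533, -0.1267, -0.1507, 0, 0, 0.347], [1, -0.3533, -0.1267, -0.1507, 0, 0, 0.347], [1, -0.3533, -0.1267, -0.1507, 0, 0, 0.347], [1, -0.3533, -0.1267, -0.1507, 0, 0, 0.347], [1, -0.3533, -0.1267, -0.1507, 0, 0, 0.347], [1, -0.3533, -0.1267, -0.1507, 0, 0, 0.347], [1, -0.3533, -0.1267, -0.1507, 0, 0, 0.347], [1, -0.3533, -0.1267, -0.1507, 0, 0, 0.347]]]'

```text
clock: 2.4
position: [0.6313, 0.0306, 0.3303]
ee_rot: [0.657, 0.754, 0.0, 0.0]
wrist_force: [-0.5, 0.2, -0.8]
grip_width: 0.996
finger_force: 0.0
```

Request:
handwheel --moves '[[[1, 0, 0, 0, 0, 0, 0], [1, 0, 0, 0, 0, 0, 0]]]'

```text
clock: 2.6
position: [0.6294, 0.0315, 0.3298]
ee_rot: [0.654, 0.756, -0.0, -0.0]
wrist_force: [-0.6, -0.0, 0.7]
grip_width: 1.002
finger_force: 0.0
```

Run:
```python
from wl import *
s,c,w=fin("w2"); print(s["position"],s["ee_rot"])
def rail(w,n):
    a=np.array([-np.sin(np.radians(8)),np.cos(np.radians(8))]); b=np.array([a[1],-a[0]])
    q=w[~np.isnan(w[...,0])]; o=np.array([.6435,-.0516])
    t=(q[:,:2]-o)@a; l=(q[:,:2]-o)@b
    k=(abs(t)<.16)&(abs(l)<.025)&(q[:,2]>.05); q=q[k];t=t[k];l=l[k]
    # per-t bins: top surface
    out=[]
    for lo in np.arange(-.14,.135,.01):
        i=(t>=lo)&(t<lo+.01)
        if i.sum()<5: continue
        zt=np.percentile(q[i,2],95); j=i&(q[:,2]>zt-.004)
        out.append([lo+.005,(l[j].min()+l[j].max())/2,l[j].max()-l[j].min(),np.median(q[j,2]),j.sum()])
    out=np.array(out); print(n); print(np.round(out[::2]*1000,1))
    g=(out[:,0]>-.1)&(out[:,0]<.12)
    print("lat fit",np.polyfit(out[g,0],out[g,1],1),"z fit",np.polyfit(out[g,0],out[g,3],1))
for n in ["top0","side0"]: rail(np.load(n+".npz")["w"],n)
rail(w,"wrist")
```

```text
[0.62944556 0.03148704 0.3298229 ] [ 6.54305641e-01  7.56230109e-01 -1.95200010e-04 -3.36252562e-04]
top0
[[-1.350e+02  1.110e+01  1.120e+01  1.251e+02  1.400e+04]
 [-1.150e+02  1.000e+01  1.020e+01  1.284e+02  1.700e+04]
 [-9.500e+01  9.900e+00  1.020e+01  1.324e+02  1.500e+04]
 [-7.500e+01  9.600e+00  1.010e+01  1.371e+02  1.900e+04]
 [-5.500e+01  8.900e+00  9.700e+00  1.413e+02  1.300e+04]
 [-3.500e+01  8.600e+00  1.040e+01  1.465e+02  1.300e+04]
 [-1.500e+01  8.600e+00  1.090e+01  1.499e+02  1.700e+04]
 [ 5.000e+00  8.400e+00  1.110e+01  1.536e+02  2.100e+04]
 [ 2.500e+01  8.400e+00  9.400e+00  1.587e+02  1.200e+04]
 [ 4.500e+01  6.300e+00  9.100e+00  1.632e+02  1.500e+04]
 [ 6.500e+01  7.400e+00  1.110e+01  1.663e+02  1.800e+04]
 [ 8.500e+01  5.900e+00  9.500e+00  1.713e+02  1.200e+04]
 [ 1
[... 1242 characters left out ...]
-7.500e+01  9.400e+00  1.130e+01  1.370e+02  7.100e+04]
 [-5.500e+01  9.000e+00  1.100e+01  1.413e+02  7.700e+04]
 [-3.500e+01  8.700e+00  1.070e+01  1.457e+02  7.700e+04]
 [-1.500e+01  8.300e+00  1.050e+01  1.498e+02  8.500e+04]
 [ 5.000e+00  7.500e+00  1.120e+01  1.540e+02  9.300e+04]
 [ 2.500e+01  7.100e+00  1.090e+01  1.583e+02  1.010e+05]
 [ 4.500e+01  7.200e+00  1.150e+01  1.626e+02  1.150e+05]
 [ 6.500e+01  6.900e+00  1.120e+01  1.669e+02  1.300e+05]
 [ 8.500e+01  6.100e+00  1.170e+01  1.712e+02  1.410e+05]
 [ 1.050e+02 -0.000e+00  5.000e+01  4.368e+02  1.314e+06]
 [ 1.250e+02  5.400e+00  1.100e+01  1.796e+02  1.680e+05]]
lat fit [-0.03198364  0.00749504] z fit [0.74071182 0.17138438]
```

View pics/w2.png

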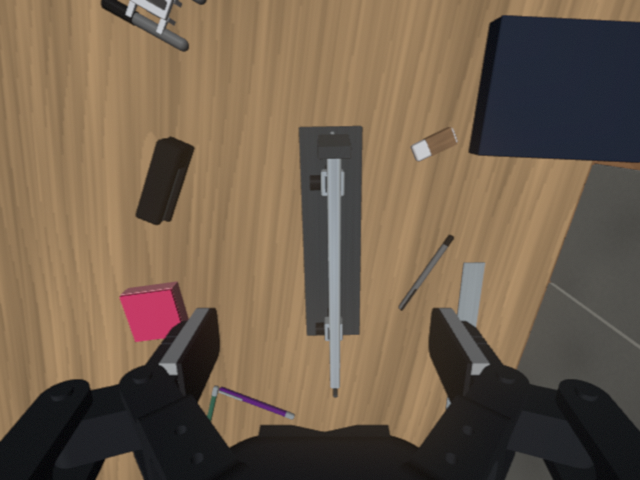

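The wrist view shows the rail from its plate at px (335,145) to the stop pin at (335,393), with the bay near the plate and nothing around it. All three cameras agree on the rail line, and the slope measures 12°. I'm going back to the carrier to grasp it.

Scaled: 0.21 m / 0.75 = 0.28, -0.19 m / 0.75 = -0.2533, -1.09 rad / 3.1416 = -0.347.

Request:
handwheel --moves '[[[1, 0.272, -0.2533, 0.28, 0, 0, -0.347], [1, 0.272, -0.2533, 0.28, 0, 0, -0.347], [1, 0.272, -0.2533, 0.28, 0, 0, -0.347], [1, 0.272, -0.2533, 0.28, 0, 0, -0.347], [1, 0.272, -0.2533, 0.28, 0, 0, -0.347], [1, 0.272, -0.2533, 0.28, 0, 0, -0.347], [1, 0.272, -0.2533, 0.28, 0, 0, -0.347], [1, 0.272, -0.2533, 0.28, 0, 0, -0.347]]]'

```text
clock: 3.45
position: [0.4044, 0.2062, 0.1166]
ee_rot: [0.164, 0.986, -0.002, -0.005]
wrist_force: [0.4, -0.1, 0.6]
grip_width: 1.003
finger_force: 0.0
```

Request:
handwheel --moves '[[[1, 0, 0, 0, 0, 0, 0], [1, 0, 0, 0, 0, 0, 0]]]'

```text
clock: 3.65
position: [0.414, 0.2058, 0.1207]
ee_rot: [0.169, 0.986, 0.0, 0.001]
wrist_force: [-0.5, -0.7, 0.4]
grip_width: 0.995
finger_force: 0.0
```

Run:
```python
from h import *
s=env.read_state(); q=R.from_quat(s["ee_rot"]); print(q.as_matrix()[:,0], "tool delta to grasp", q.inv().apply(np.array([.412,.2063,.059])-s["position"]), "yaw",np.degrees(np.arctan2(*q.as_matrix()[[1,0],0])))
for n in ["top0","side0","w2"]:
    w=np.load(n+".npz")["w"]; im=np.load(n+".npz")["im"]
    th=np.radians(8);a=np.array([-np.sin(th),np.cos(th)]); b=np.array([a[1],-a[0]]); o=np.array([.6435,-.0516])
    t=(w[...,:2]-o)@a; l=(w[...,:2]-o)@b-(.0083-.022*t); d=(w[...,2]-.153-.2126*t)*np.cos(np.radians(12))
    k=(t>.1)&(t<.17)&(abs(l)<.016)&(d>.005)&(d<.03); T=t[k]
    print(n,"plate t",np.percentile(T,[0,2,50,98,100]).round(4),k.sum(),"h",np.percentile(d[k],[5,95]).round(4))
    k=(t<-.1)&(t>-.2)&(abs(l)<.006)&(d>.004)&(d<.02); print("pin t",np.percentile(t[k],[0,50,100]).round(4) if k.any() else 0,k.sum())
    k=(t>-.12)&(t<.1)&(abs(l)<.008)&(d<-.006)&(d>-.06)&(im.max(-1)<60); print("ring t",np.percentile(t[k],[0,50,100]).round(4) if k.any() else 0,k.sum())
    k=(t<-.1)&(t>-.2)&(abs(l)<.007)&(abs(d)<.004); print("head low end t",np.sort(t[k])[:3])
    k=(w[...,2]>.006)&(w[...,2]<.018)&(abs(l)<.08)&(abs(t)<.22); print("base",cv2.minAreaRect(np.stack([t[k],l[k]],-1).astype(np.float32)*1000))
```

```text
[-0.94283744  0.33324917 -0.00159823] tool delta to grasp [ 0.00216273 -0.00025231  0.06170286] yaw 160.5338684229114
top0 plate t [0.1358 0.136  0.1413 0.1468 0.147 ] 62 h [0.0078 0.0161]
pin t [-0.1528 -0.1484 -0.1449] 10
ring t [-0.1013  0.0486  0.0556] 10
head low end t [-0.14606993 -0.14557304 -0.14468606]
base ((-0.9115447998046875, -0.3734283447265625), (155.69418334960938, 437.5415344238281), 89.20988464355469)
side0 plate t [0.1307 0.1321 0.1369 0.1443 0.1445] 83 h [0.0063 0.0159]
pin t [-0.154  -0.152  -0.1475] 14
ring t [-0.1142  0.0454  0.0973] 55
head low end t [-0.15202405 -0.15193983 -0.15143758]
base ((-15.585113525390625, -16.24864959716797), (117.39161682128906, 342.5115661621094), 89.98382568359375)
w2 plate t [0.1334 0.1335 0.1391 0.1446 0.1447] 520 h [0.0069 0.0153]
pin t [-0.1551 -0.1501 -0.1476] 33
ring t 0 0
head low end t [-0.15054643 -0.15028234 -0.14955261]
base ((3.8984832763671875, -0.3086051940917969), (300.1617736816406, 80.09172821044922), 0.016502361744642258)
```

Scaled: 0.062 m / 0.75 = 0.0827, 0.04 m / 0.75 = 0.0533.

Request:
handwheel --moves '[[[1, 0.0027, 0, 0.0533, 0, 0, 0], [1, 0.0027, 0, 0.0827, 0, 0, 0], [1, 0.0027, 0, 0.0827, 0, 0, 0], [0, 0.0027, 0, 0.0827, 0, 0, 0], [0, 0.0027, 0, 0.0827, 0, 0, 0], [0, 0.0027, 0, 0.0827, 0, 0, 0], [0, 0.0027, 0, 0.0827, 0, 0, 0], [0, 0.0027, 0, 0.0827, 0, 0, 0]]]'

```text
clock: 4.45
position: [0.4118, 0.2061, 0.0587]
ee_rot: [0.169, 0.986, 0.0, 0.001]
wrist_force: [1.2, 0.4, -0.3]
grip_width: 0.142
finger_force: 0.2
```

Request:
handwheel --moves '[[[0, 0, 0, 0, 0, 0, 0], [0, 0, 0, 0, 0, 0, 0], [0, 0, 0, 0, 0, 0, 0]]]'

```text
clock: 4.75
position: [0.412, 0.2064, 0.0588]
ee_rot: [0.169, 0.986, 0.0, 0.001]
wrist_force: [-0.6, 1.0, 6.1]
grip_width: 0.087
finger_force: 58.9
```

Scaled: -0.21 m / 0.75 = -0.28, -0.12 m / 0.75 = -0.16.

Request:
handwheel --moves '[[[0, 0, 0, -0.0267, 0, 0, 0], [0, 0, 0, -0.0933, 0, 0, 0], [0, 0, 0, -0.16, 0, 0, 0], [0, 0, 0, -0.2267, 0, 0, 0], [0, 0, 0, -0.28, 0, 0, 0], [0, 0, 0, -0.28, 0, 0, 0], [0, 0, 0, -0.28, 0, 0, 0]]]'

```text
clock: 5.45
position: [0.4113, 0.206, 0.2685]
ee_rot: [0.169, 0.986, 0.0, 0.001]
wrist_force: [-0.5, 0.2, -3.0]
grip_width: 0.085
finger_force: 59.2
```

Create goal.py:
```python
from h import *
def goal(h,dl=0,dt=0,t=.075,yaw=99.2,tilt=12):
    """tool target: h above home along the normal; dl shift along b, dt uphill"""
    th=np.radians(8);a=np.array([-np.sin(th),np.cos(th)]); b=np.array([a[1],-a[0]]); t=t+dt
    P=np.r_[np.array([.6435,-.0516])+a*t+b*(.0083-.022*t+dl),.153+.2126*t]
    y=np.radians(yaw);k=np.radians(tilt)
    u=np.r_[np.cos(k)*np.cos(y),np.cos(k)*np.sin(y),np.sin(k)]; n=np.r_[-np.sin(k)*np.cos(y),-np.sin(k)*np.sin(y),np.cos(k)]
    M=np.stack([u,np.cross(-n,u),-n],1)
    return P+(.039+h)*n,M
def delta(h,**kw):
    s=env.read_state(); p,M=goal(h,**kw); Q=R.from_quat(s["ee_rot"])
    return Q.inv().apply(p-s["position"]), (Q.inv()*R.from_matrix(M)).as_rotvec(), s
```

Run:
```python
from goal import *
d,r,s=delta(.045); print(goal(.045)[0],d.round(4),np.linalg.norm(d),r.round(4)); print(s["joints"].round(2),s["wrist_force"].round(1),s["torque"].round(2))
```

```text
[0.64243956 0.00635568 0.2511094 ] [-0.2844 -0.1112  0.0176] 0.30587469917297344 [-0.1107  0.1897  1.0666]
[ 0.31  0.1   1.72 -0.    1.31 -0.92] [-0.5  0.2 -3. ] [-0.02  0.01  0.01]
```

Scaled: -0.284 m / 0.75 = -0.3787, -0.111 m / 0.75 = -0.148, -0.111 rad / 3.1416 = -0.0353.

Request:
handwheel --moves '[[[0, -0.3787, -0.148, -0.0533, -0.0353, 0.0605, 0.3396], [0, -0.3787, -0.148, -0.0533, -0.0353, 0.0605, 0.3396], [0, -0.3787, -0.148, -0.0533, -0.0353, 0.0605, 0.3396], [0, -0.3787, -0.148, -0.0533, -0.0353, 0.0605, 0.3396], [0, -0.3787, -0.148, -0.0533, -0.0353, 0.0605, 0.3396], [0, -0.3787, -0.148, -0.0533, -0.0353, 0.0605, 0.3396], [0, -0.3787, -0.148, -0.0533, -0.0353, 0.0605, 0.3396], [0, -0.3787, -0.148, -0.0533, -0.0353, 0.0605, 0.3396]]]'

```text
clock: 6.25
position: [0.6424, 0.004, 0.3039]
ee_rot: [0.648, 0.754, 0.066, -0.083]
wrist_force: [-0.9, 1.3, -1.6]
grip_width: 0.089
finger_force: 59.2
```

Request:
handwheel --moves '[[[0, 0, 0, 0, 0, 0, 0], [0, 0, 0, 0, 0, 0, 0], [0, 0, 0, 0, 0, 0, 0]]]'

```text
clock: 6.55
position: [0.6413, 0.0073, 0.307]
ee_rot: [0.644, 0.758, 0.067, -0.081]
wrist_force: [-0.1, 0.3, -3.1]
grip_width: 0.089
finger_force: 59.2
```

Run:
```python
from goal import *
from wl import fin
d,r,s=delta(.030); print(d.round(4),r.round(4)); 
s,c,w=fin("w3")
t=env.capture("side"); cv2.imwrite("pics/side3.png",t["image"]); wt=world(t); np.savez("side3",w=wt,im=t["image"])
T=env.capture("top"); np.savez("top3",w=world(T),im=T["image"])
a=c["image"]; x=t["image"][120:360,290:450]; cv2.imwrite("pics/c3.png",np.hstack([cv2.resize(a,(480,360)),cv2.resize(x,(240,360))]))
```

```text
[-0.0128  0.0012  0.0694] [-0.0034 -0.0007  0.0005]
```

View pics/c3.png

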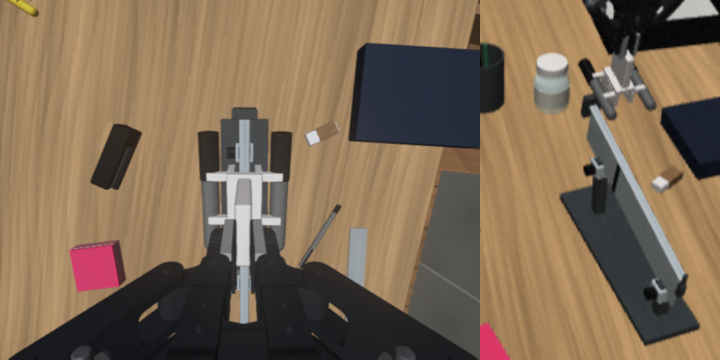

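The carrier, wrist px (245,205) in the left pane, hangs in line over the rail near the plate. Next: measure the sideways offset and the tilt between carrier and rail within single views.

Run:
```python
from goal import *
from scipy.spatial.transform import Rotation as R
d0=np.load("w3.npz"); s_p,s_q=d0["p"],d0["q"]; Q=R.from_quat(s_q)
for n in ["w3","top3","side3"]:
    d=np.load(n+".npz"); w=d["w"]; im=d["im"]
    p=Q.inv().apply((w.reshape(-1,3)-s_p)); p=p[~np.isnan(p[:,0])]
    x,y,z=p.T
    # markers top: z in 0.037..0.06 (axis 46 below grip, top 39)
    for lo,hi in [(-.05,-.02),(-.02,.0),(.0,.02),(.02,.05)]:
        o=[]
        for sg in (1,-1):
            k=(x>lo)&(x<hi)&(sg*y>.016)&(sg*y<.04)&(z>.036)&(z<.056); 
            q=p[k]
            if len(q)<8: o.append(None);continue
            j=q[:,2]<np.percentile(q[:,2],5)+.003
            o.append((round(np.median(q[j,1])*1000,1),round(q[:,1].min()*1000,1),round(q[:,1].max()*1000,1),round(np.percentile(q[:,2],5)*1000,1),len(q)))
        print(n,lo,o)
    k=(abs(x)<.022)&(abs(y)<.012)&(z>-.025)&(z<.0); q=p[k]
    if len(q)>10: print("fin",np.median(q[:,1]),q[:,:].min(0),q.max(0))
    k=(abs(y)<.015)&(z>.095)&(z<.12)&(x>-.2)&(x<.1); q=p[k]
    out=[]
    for lo in np.arange(-.2,.08,.02):
        i=(q[:,0]>lo)&(q[:,0]<lo+.02)
        if i.sum()<8: continue
        zt=np.percentile(q[i,2],5); jj=q[i]; jj=jj[jj[:,2]<zt+.004]; out.append((lo+.01,(jj[:,1].min()+jj[:,1].max())/2,np.median(jj[:,2]),jj[:,1].max()-jj[:,1].min()))
    print("rail x,ymid,z,width mm\n",np.round(np.array(out)*1000,1).tolist())
```

```text
w3 -0.05 [(np.float64(29.4), np.float64(16.4), np.float64(34.8), np.float64(36.7), 494), (np.float64(-27.1), np.float64(-33.2), np.float64(-16.1), np.float64(36.5), 430)]
w3 -0.02 [(np.float64(27.1), np.float64(16.1), np.float64(34.6), np.float64(36.4), 749), (np.float64(-25.3), np.float64(-33.1), np.float64(-16.0), np.float64(36.5), 776)]
w3 0.0 [(np.float64(27.3), np.float64(16.0), np.float64(35.3), np.float64(36.3), 729), (np.float64(-25.2), np.float64(-33.6), np.float64(-16.2), np.float64(36.3), 809)]
w3 0.02 [(np.float64(27.6), np.float64(20.0), np.float64(35.6), np.float64(36.5), 1480), (np.float64(-25.7), np.float64(-33.8), np.float64(-18.2), np.float64(37.3), 1506)]
fin -0.00013673432060352827 [-0.02074798 -0.01195695 -0.02496557] [ 0.01924518  0.01198574 -0.00017522]
rail x,ymid,z,width mm
 []
top3 -0.05 [None, None]
top3 -0.02 [(np.float64(30.8), np.float64(22.7), np.float64(33.7), np.float64(36.8), 14), None]
top3 0.0 [(np.float64(27.2), np.float64(16.0), np.float64(36.4), np.float64(36.3), 44), (np.float64(-20.4), np.float64(-29.0), np.float64(-16.1), np.float64(36.5), 9)
[... 358 characters left out ...]
at64(36.3), np.float64(36.4), 106), (np.float64(-25.1), np.float64(-32.1), np.float64(-17.4), np.float64(37.1), 105)]
side3 -0.02 [(np.float64(29.9), np.float64(16.8), np.float64(35.0), np.float64(36.9), 42), (np.float64(-24.8), np.float64(-31.7), np.float64(-17.8), np.float64(36.8), 60)]
side3 0.0 [(np.float64(30.8), np.float64(23.2), np.float64(38.3), np.float64(36.3), 30), (np.float64(-23.2), np.float64(-32.4), np.float64(-16.0), np.float64(36.6), 68)]
side3 0.02 [None, (np.float64(-24.9), np.float64(-32.7), np.float64(-17.4), np.float64(36.6), 90)]
fin -0.0011948147953041932 [-0.02150223 -0.01184397 -0.02454147] [ 1.57133716e-02  1.08328304e-02 -9.82593615e-05]
rail x,ymid,z,width mm
 []
```

Create rel.py:
```python
from goal import *
def rel(n,s_p,s_q,gap):
    Q=R.from_quat(s_q); d=np.load(n+".npz"); w=d["w"]
    p=Q.inv().apply((w.reshape(-1,3)-s_p)); p=p[~np.isnan(p[:,0])]
    x,y,z=p.T; e=[]
    for sg in (1,-1):
        k=(x>-.05)&(x<.05)&(sg*y>.017)&(sg*y<.042)&(z>.025)&(z<.062); q=p[k]
        f=np.polyfit(q[:,0],q[:,1],1); e.append((round(1000*(q[:,1]*sg).max()*sg,1),np.round(1000*np.percentile(q[:,2],[1,5,20]),1).tolist(),f.round(4).tolist(),len(q)))
    print(n,"markers",e)
    k=(abs(y)<.015)&(z>gap-.008)&(z<gap+.01)&(x>-.22)&(x<.1); q=p[k]; out=[]
    for lo in np.arange(-.22,.08,.02):
        i=(q[:,0]>lo)&(q[:,0]<lo+.02)
        if i.sum()<6: continue
        jj=q[i]; zt=np.median(jj[:,2]); jj=jj[abs(jj[:,2]-zt)<.003]; out.append((lo+.01,(jj[:,1].min()+jj[:,1].max())/2,np.median(jj[:,2]),jj[:,1].max()-jj[:,1].min()))
    out=np.array(out); print("rail x,ymid,z,width",np.round(out*1000,1).tolist())
    if len(out)>3: print(" fit y",np.polyfit(out[:,0],out[:,1],1).round(4)," z",np.polyfit(out[:,0],out[:,2],1).round(4))
```

Run:
```python
from rel import *
d=np.load("w3.npz")
for n in ["w3","top3","side3"]: rel(n,d["p"],d["q"],.138)
```

```text
w3 markers [(np.float64(35.6), [34.9, 35.7, 36.9], [-0.0114, 0.0271], 3737), (np.float64(-33.8), [35.7, 36.4, 37.9], [0.0178, -0.0258], 3563)]
rail x,ymid,z,width [[-210.0, 1.5, 138.3, 11.3], [-190.0, 1.5, 138.1, 11.1], [-170.0, 1.5, 138.3, 10.9], [-150.0, 1.4, 138.3, 10.7], [-130.0, 1.4, 138.1, 10.5], [-10.0, 1.3, 138.4, 11.0], [10.0, 1.3, 138.4, 10.9], [30.0, 1.3, 138.5, 10.7], [50.0, 2.1, 138.7, 21.4]]
 fit y [0.0005 0.0015]  z [0.0016 0.1385]
top3 markers [(np.float64(36.7), [33.2, 34.5, 36.0], [-0.0115, 0.0275], 189), (np.float64(-33.1), [33.8, 34.9, 37.0], [0.0442, -0.0276], 123)]
rail x,ymid,z,width [[-190.0, 1.8, 139.4, 11.5], [-170.0, 1.9, 140.4, 10.7], [-150.0, 1.8, 138.9, 11.0], [-130.0, 1.9, 140.1, 11.3], [-110.0, 1.8, 139.9, 11.4], [-90.0, 1.9, 138.8, 11.4], [10.0, 6.4, 138.4, 2.5], [30.0, 1.8, 139.0, 10.7], [50.0, -1.7, 140.6, 18.7], [70.0, -1.3, 139.5, 20.1]]
 fit y [-0.0059  0.0012]  z [-0.001   0.1394]
side3 markers [(np.float64(38.3), [33.3, 34.2, 36.6], [0.0388, 0.0287], 204), (np.float64(-32.7), [34.6, 35.8, 37.8], [-0.008, -0.0258], 342)]
rail x,ymid,z,width [[-210.0, 2.9, 138.5, 11.9], [-190.0, 2.7, 138.6, 11.9], [-170.0, 3.3, 138.9, 13.0], [-150.0, 2.6, 138.6, 11.6], [-130.0, 2.7, 138.8, 13.6], [-110.0, 2.5, 138.0, 11.9], [-90.0, 3.1, 139.0, 11.5], [-70.0, 3.0, 138.1, 12.8], [-50.0, 2.8, 138.9, 11.9], [-30.0, 2.9, 138.7, 11.6], [-10.0, 3.6, 138.2, 12.4], [10.0, 2.6, 138.3, 11.6], [30.0, 2.5, 138.2, 13.5], [50.0, 0.9, 139.0, 23.1]]
 fit y [-0.0028  0.0025]  z [-0.0006  0.1385]
```

Scaled: 0.075 m / 0.75 = 0.1, -0.012 m / 0.75 = -0.016, -0.003 rad / 3.1416 = -0.001.

Request:
handwheel --moves '[[[0, -0.016, 0.0005, 0.0533, -0.001, 0, 0], [0, -0.016, 0.0005, 0.0933, -0.001, 0, 0], [0, -0.016, 0.0005, 0.1, -0.001, 0, 0], [0, -0.016, 0.0005, 0.1, -0.001, 0, 0], [0, -0.016, 0.0005, 0.1, -0.001, 0, 0], [0, -0.016, 0.0005, 0.1, -0.001, 0, 0]]]'

```text
clock: 7.3
position: [0.6431, 0.0102, 0.2344]
ee_rot: [0.645, 0.757, 0.069, -0.078]
wrist_force: [0.0, 0.4, -1.7]
grip_width: 0.087
finger_force: 59.2
```

Run:
```python
from rel import *
from wl import fin
s,c,w=fin("w4"); F=np.mean([env.read_state()["wrist_force"]],0); M=R.from_quat(s["ee_rot"]); print("tool force",M.inv().apply(F).round(2))
c=env.capture("side"); np.savez("side4",w=world(c),im=c["image"])
for n in ["w4","side4"]: rel(n,s["position"],s["ee_rot"],.0635)
```

```text
tool force [-0.72  0.67  0.99]
w4 markers [(np.float64(35.5), [34.9, 35.6, 37.0], [-0.0115, 0.0271], 3743), (np.float64(-34.0), [35.7, 36.5, 37.9], [0.0179, -0.0258], 3571)]
rail x,ymid,z,width [[-150.0, -1.7, 67.1, 11.0], [-130.0, -2.0, 66.9, 11.6], [-110.0, -2.0, 66.9, 11.4], [-90.0, -1.9, 66.9, 11.1], [10.0, -1.9, 66.9, 11.5], [30.0, -1.9, 66.8, 11.5], [50.0, -2.1, 66.7, 11.6], [70.0, -2.1, 69.6, 23.4]]
 fit y [-0.0009 -0.002 ]  z [0.0045 0.0674]
side4 markers [(np.float64(36.9), [34.2, 35.6, 37.4], [0.031, 0.0285], 198), (np.float64(-32.9), [34.3, 36.0, 38.0], [-0.0077, -0.0259], 323)]
rail x,ymid,z,width [[-210.0, 0.4, 67.7, 12.2], [-190.0, -0.1, 67.0, 11.6], [-170.0, 0.0, 67.5, 12.2], [-150.0, 0.5, 67.7, 13.2], [-130.0, -0.1, 67.5, 12.4], [-110.0, 0.2, 67.2, 12.5], [-90.0, -0.4, 67.4, 13.2], [-70.0, 0.2, 67.7, 12.7], [-50.0, 0.6, 67.7, 13.3], [-30.0, 0.2, 67.6, 11.6], [-10.0, 0.1, 67.8, 12.2], [50.0, 0.0, 67.0, 12.3], [70.0, 0.0, 59.9, 25.1]]
 fit y [-0.0003  0.0001]  z [-0.0126  0.0658]
```

Request:
handwheel --moves '[[[0, 0, 0, 0, 0, 0, 0], [0, 0, 0, 0, 0, 0, 0]]]'

```text
clock: 7.6
position: [0.6419, 0.0104, 0.2327]
ee_rot: [0.645, 0.757, 0.069, -0.079]
wrist_force: [0.1, -0.2, -2.4]
grip_width: 0.091
finger_force: 59.2
```

Run:
```python
from rel import *
from wl import fin
d,r,s=delta(.0245); print(d,r,s["joint_vel"].round(3),s["joints"].round(3))
s,c,w=fin("w5"); M=R.from_quat(s["ee_rot"]); print("tool force",M.inv().apply(s["wrist_force"]).round(2),s["position"])
rel("w5",s["position"],s["ee_rot"],.065)
```

```text
[-0.00016887 -0.00015002  0.00166175] [ 2.33591970e-03  7.65251442e-05 -6.89121656e-04] [ 0.     0.001  0.006  0.    -0.     0.001] [-0.21   0.436  1.368  0.198  1.415 -0.408]
tool force [-0.71  0.04  2.3 ] [0.64193132 0.01040839 0.23271825]
w5 markers [(np.float64(35.5), [35.0, 35.7, 36.9], [-0.0121, 0.0271], 3747), (np.float64(-34.0), [35.8, 36.5, 37.9], [0.0175, -0.0258], 3566)]
rail x,ymid,z,width [[-150.0, -0.5, 65.2, 11.7], [-130.0, -0.5, 65.2, 11.6], [-110.0, -0.5, 65.2, 11.3], [-90.0, -0.5, 65.1, 11.1], [10.0, -0.7, 65.2, 11.5], [30.0, -0.6, 65.2, 11.4], [50.0, -0.8, 65.2, 11.6], [70.0, -0.9, 65.2, 11.4]]
 fit y [-0.0019 -0.0007]  z [0.0002 0.0652]
```

Request:
handwheel --moves '[[[0, 0, 0, 0, 0, 0, 0], [0, 0, 0, 0, 0, 0, 0], [0, 0, 0, 0, 0, 0, 0], [0, 0, 0, 0, 0, 0, 0], [0, 0, 0, 0, 0, 0, 0], [0, 0, 0, 0, 0, 0, 0], [0, 0, 0, 0, 0, 0, 0], [0, 0, 0, 0, 0, 0, 0]]]'

```text
clock: 8.45
position: [0.6417, 0.0105, 0.2322]
ee_rot: [0.645, 0.757, 0.068, -0.079]
wrist_force: [0.4, 0.0, -1.7]
grip_width: 0.088
finger_force: 59.2
```

Run:
```python
from rel import *
from wl import fin
d,r,s=delta(.0245); print(d,r,s["joint_vel"].round(3))
s,c,w=fin("w5"); M=R.from_quat(s["ee_rot"]); print("tool force",M.inv().apply(s["wrist_force"]).round(2),s["position"])
rel("w5",s["position"],s["ee_rot"],.065)
c=env.capture("side"); np.savez("side4",w=world(c),im=c["image"]);c=env.capture("top"); np.savez("top4",w=world(c),im=c["image"])
for n in ["top4","side4"]: rel(n,s["position"],s["ee_rot"],.0635)
```

```text
[-2.17565276e-04  3.09535457e-05  1.16176837e-03] [ 0.00165252 -0.00019279 -0.00077245] [-0.001 -0.001  0.001  0.001  0.001  0.001]
tool force [-0.41  0.36  1.68] [0.64173045 0.01052926 0.23223894]
w5 markers [(np.float64(35.6), [35.0, 35.7, 37.0], [-0.0116, 0.0271], 3748), (np.float64(-34.1), [35.7, 36.5, 37.9], [0.0177, -0.0258], 3566)]
rail x,ymid,z,width [[-150.0, -0.1, 64.6, 10.9], [-130.0, -0.1, 64.6, 10.7], [-110.0, -0.1, 64.6, 12.0], [-90.0, -0.1, 64.6, 11.8], [10.0, -0.3, 64.7, 10.9], [30.0, -0.3, 64.7, 12.0], [50.0, -0.3, 64.8, 11.7], [70.0, -3.9, 64.4, 17.4]]
 fit y [-0.0085 -0.001 ]  z [-0.      0.0646]
top4 markers [(np.float64(36.3), [34.3, 35.8, 37.2], [-0.0044, 0.0271], 161), (np.float64(-33.6), [34.1, 35.8, 37.7], [-0.0752, -0.0238], 105)]
rail x,ymid,z,width [[-170.0, 1.1, 66.4, 10.5], [-150.0, 0.4, 65.0, 11.1], [-130.0, -0.1, 64.7, 11.8], [-110.0, 0.4, 66.0, 11.3], [-90.0, -0.4, 65.2, 10.5], [-70.0, 0.1, 65.6, 10.5], [10.0, 3.3, 63.3, 2.3], [30.0, 0.3, 66.3, 12.1], [50.0, 0.4, 66.9, 12.2], [70.0, -3.0, 65.6, 20.5]]
 fit y [-0.0034  0.    ]  z [0.0009 0.0655]
side4 markers [(np.float64(36.9), [34.1, 35.1, 37.1], [0.0357, 0.0287], 195), (np.float64(-33.4), [33.6, 35.7, 38.2], [-0.01, -0.0259], 314)]
rail x,ymid,z,width [[-210.0, 1.6, 64.3, 12.3], [-190.0, 2.2, 64.9, 10.8], [-170.0, 1.7, 64.9, 12.4], [-150.0, 1.5, 64.6, 13.9], [-130.0, 1.7, 64.7, 11.5], [-110.0, 2.0, 65.7, 12.1], [-90.0, 1.2, 64.9, 11.5], [-70.0, 1.3, 65.0, 12.1], [-50.0, 2.0, 64.2, 12.2], [-30.0, 0.8, 65.0, 12.2], [-10.0, 1.7, 64.5, 11.3], [50.0, 1.5, 65.4, 11.7], [70.0, 0.1, 59.1, 25.4]]
 fit y [-0.0037  0.0012]  z [-0.0084  0.0637]
```

The manual's scale: shifts go in shares of 0.75 m and turns go in shares of pi rad. Converting my numbers, 0.008 m / 0.75 = 0.0107, 0.006 m / 0.75 = 0.008, 0.0017 rad / 3.1416 = 0.0005.

Request:
handwheel --moves '[[[0, 0, -0.0009, 0.0027, 0.0005, 0, 0], [0, 0, -0.0009, 0.0053, 0.0005, 0, 0], [0, 0, -0.0009, 0.008, 0.0005, 0, 0], [0, 0, -0.0009, 0.0107, 0.0005, 0, 0], [0, 0, -0.0009, 0.0107, 0.0005, 0, 0], [0, 0, -0.0009, 0.0107, 0.0005, 0, 0], [0, 0, -0.0009, 0.0107, 0.0005, 0, 0], [0, 0, -0.0009, 0.0107, 0.0005, 0, 0]]]'

```text
clock: 9.4
position: [0.6409, 0.012, 0.2245]
ee_rot: [0.645, 0.757, 0.068, -0.08]
wrist_force: [0.1, 0.1, -1.9]
grip_width: 0.088
finger_force: 59.2
```

Create st.py:
```python
from rel import *
from wl import fin
import sys
def st(tag=None,gap=None):
    s=env.read_state(); M=R.from_quat(s["ee_rot"]); p,G=goal(0); 
    print("tool F",M.inv().apply(s["wrist_force"]).round(2),"tau",M.inv().apply(s["torque"]).round(2),"h above home est",round(float((s["position"]-p)@G[:,2]*-1000),2),"lat",round(float((s["position"]-p)@G[:,1]*1000),2),"along",round(float((s["position"]-p)@G[:,0]*1000),2),"rot",(M.inv()*R.from_matrix(G)).as_rotvec().round(4))
    if tag: s,c,w=fin(tag); rel(tag,s["position"],s["ee_rot"],gap)
st(*( [sys.argv[1],float(sys.argv[2])] if len(sys.argv)>1 else []))
```

```bash
python3 st.py w6 .0565
```

```text
tool F [-0.33  0.13  1.89] tau [ 0.02 -0.17  0.02] h above home est 17.81 lat -0.65 along 0.14 rot [ 0.0002 -0.0001 -0.0009]
w6 markers [(np.float64(35.4), [34.9, 35.6, 36.9], [-0.012, 0.0271], 3745), (np.float64(-34.0), [35.7, 36.5, 37.9], [0.0175, -0.0258], 3562)]
rail x,ymid,z,width [[-150.0, 0.6, 57.0, 10.5], [-130.0, 0.6, 56.8, 12.0], [-110.0, 0.6, 56.8, 11.7], [-90.0, 0.6, 56.8, 11.4], [-70.0, 0.3, 56.5, 10.4], [10.0, 0.3, 57.0, 11.7], [30.0, 1.0, 56.9, 26.0], [50.0, 0.3, 56.8, 11.3], [70.0, 0.5, 56.6, 23.7]]
 fit y [-0.0005  0.0005]  z [-0.0002  0.0568]
```

Request:
handwheel --moves '[[[0, 0, 0, 0.0009, 0, 0, 0], [0, 0, 0, 0.0019, 0, 0, 0], [0, 0, 0, 0.0028, 0, 0, 0], [0, 0, 0, 0.0037, 0, 0, 0], [0, 0, 0, 0.0047, 0, 0, 0], [0, 0, 0, 0.0053, 0, 0, 0], [0, 0, 0, 0.0053, 0, 0, 0], [0, 0, 0, 0.0053, 0, 0, 0]]]'

```text
clock: 10.25
position: [0.6407, 0.0129, 0.2205]
ee_rot: [0.645, 0.757, 0.068, -0.08]
wrist_force: [0.7, -0.1, -1.5]
grip_width: 0.085
finger_force: 59.2
```

```bash
python3 st.py
```

```text
tool F [-0.56  0.67  1.38] tau [-0.02 -0.22  0.  ] h above home est 13.69 lat -0.7 along 0.21 rot [ 0.     -0.0002 -0.0008]
```

Scaled: 0.002 m / 0.75 = 0.0027, 0.0015 m / 0.75 = 0.002.

Request:
handwheel --moves '[[[0, 0, 0, 0.0007, 0, 0, 0], [0, 0, 0, 0.0013, 0, 0, 0], [0, 0, 0, 0.002, 0, 0, 0], [0, 0, 0, 0.0027, 0, 0, 0], [0, 0, 0, 0.0027, 0, 0, 0]]]'

```text
clock: 10.75
position: [0.6407, 0.0132, 0.2188]
ee_rot: [0.645, 0.757, 0.068, -0.08]
wrist_force: [0.2, -0.2, -0.6]
grip_width: 0.085
finger_force: 59.4
```

```bash
python3 st.py
```

```text
tool F [-0.35  0.18  0.5 ] tau [ 0.11 -0.15  0.  ] h above home est 11.96 lat -0.61 along 0.16 rot [ 0.0003  0.     -0.0008]
```

Request:
handwheel --moves '[[[0, 0, 0, 0.0007, 0, 0, 0], [0, 0, 0, 0.0013, 0, 0, 0], [0, 0, 0, 0.0013, 0, 0, 0]]]'

```text
clock: 11.05
position: [0.6412, 0.0133, 0.2185]
ee_rot: [0.645, 0.757, 0.068, -0.079]
wrist_force: [-1.6, -1.4, 3.6]
grip_width: 0.086
finger_force: 60.0
```

```bash
python3 st.py
```

```text
tool F [-0.31 -1.74 -3.79] tau [ 0.24 -0.15 -0.04] h above home est 11.66 lat -0.14 along 0.08 rot [ 0.0016  0.0005 -0.0005]
```

Request:
handwheel --moves '[[[0, 0, 0, 0, 0, 0, 0], [0, 0, 0, 0, 0, 0, 0], [0, 0, 0, 0, 0, 0, 0]]]'

```text
clock: 11.35
position: [0.6412, 0.0132, 0.2185]
ee_rot: [0.645, 0.757, 0.068, -0.079]
wrist_force: [-1.1, -1.7, 5.8]
grip_width: 0.088
finger_force: 60.0
```

```bash
python3 st.py w7 .051
```

```text
tool F [-0.29 -1.3  -6.  ] tau [ 0.22 -0.14  0.  ] h above home est 11.64 lat -0.14 along 0.07 rot [ 0.0016  0.0004 -0.0006]
w7 markers [(np.float64(34.8), [35.2, 35.9, 37.2], [-0.0138, 0.0264], 3667), (np.float64(-35.0), [35.2, 36.0, 37.4], [0.0162, -0.0266], 3665)]
rail x,ymid,z,width [[-130.0, -0.1, 50.7, 11.6], [-110.0, -0.1, 50.7, 11.4], [-90.0, -0.1, 50.6, 11.2], [-70.0, -0.1, 50.6, 10.9], [10.0, -0.3, 50.7, 11.4], [30.0, -0.1, 50.7, 25.9], [50.0, -0.2, 50.7, 12.0], [70.0, -0.0, 51.4, 23.1]]
 fit y [-0.0003 -0.0001]  z [0.0018 0.0508]
```

Scaled: 0.0006 m / 0.75 = 0.0008, 0.0003 m / 0.75 = 0.0004.

Request:
handwheel --moves '[[[0, 0, 0, 0.0004, 0, 0, 0], [0, 0, 0, 0.0008, 0, 0, 0], [0, 0, 0, 0.0008, 0, 0, 0]]]'

```text
clock: 11.7
position: [0.6414, 0.0133, 0.2183]
ee_rot: [0.645, 0.757, 0.068, -0.079]
wrist_force: [-1.4, -1.3, 6.8]
grip_width: 0.087
finger_force: 60.3
```

```bash
python3 st.py
```

```text
tool F [ 0.39 -1.52 -6.87] tau [ 0.3  -0.12 -0.02] h above home est 11.46 lat 0.1 along 0.05 rot [ 0.0022  0.0007 -0.0005]
```

Scaled: 0.0009 m / 0.75 = 0.0012, 0.0006 m / 0.75 = 0.0008.

Request:
handwheel --moves '[[[0, 0, -0.0004, 0.0004, 0, 0, 0], [0, 0, -0.0007, 0.0008, 0, 0, 0], [0, 0, -0.0007, 0.0012, 0, 0, 0], [0, 0, -0.0007, 0.0012, 0, 0, 0]]]'

```text
clock: 12.1
position: [0.6414, 0.0133, 0.218]
ee_rot: [0.645, 0.757, 0.069, -0.078]
wrist_force: [-0.3, -2.1, 9.4]
grip_width: 0.087
finger_force: 60.6
```

```bash
python3 st.py
```

```text
tool F [-0.   -0.57 -9.6 ] tau [ 0.22 -0.08 -0.03] h above home est 11.18 lat 0.06 along -0.04 rot [ 0.0034  0.0011 -0.0003]
```

Scaled: 0.0008 m / 0.75 = 0.0011, 0.0004 m / 0.75 = 0.0005.

Request:
handwheel --moves '[[[0, 0, 0, 0.0005, 0, 0, 0], [0, 0, 0, 0.0011, 0, 0, 0], [0, 0, 0, 0.0011, 0, 0, 0]]]'

```text
clock: 12.4
position: [0.6415, 0.0134, 0.2173]
ee_rot: [0.645, 0.757, 0.069, -0.078]
wrist_force: [-0.6, -2.5, 9.7]
grip_width: 0.087
finger_force: 60.6
```

```bash
python3 st.py
```

```text
tool F [-0.28 -0.96 -9.94] tau [ 0.27 -0.09 -0.02] h above home est 10.48 lat 0.15 along -0.06 rot [ 0.0037  0.0012 -0.0003]
```

Request:
handwheel --moves '[[[0, 0, 0, 0, 0, 0, 0], [0, 0, 0, 0, 0, 0, 0]]]'

```text
clock: 12.6
position: [0.6414, 0.0134, 0.2173]
ee_rot: [0.645, 0.757, 0.069, -0.078]
wrist_force: [-0.8, -2.6, 10.4]
grip_width: 0.083
finger_force: 60.6
```

```bash
python3 st.py w8 .05
```

```text
tool F [ -0.25  -1.18 -10.73] tau [ 0.27 -0.13 -0.01] h above home est 10.47 lat 0.15 along -0.06 rot [ 0.0036  0.0011 -0.0004]
w8 markers [(np.float64(34.6), [35.2, 35.9, 37.3], [-0.0135, 0.0262], 3646), (np.float64(-34.9), [35.3, 36.0, 37.3], [0.0158, -0.0267], 3689)]
rail x,ymid,z,width [[-130.0, -0.5, 49.7, 10.9], [-110.0, -0.4, 49.7, 12.0], [-90.0, -0.4, 49.7, 11.8], [-70.0, -0.4, 49.6, 11.5], [-10.0, -0.3, 46.5, 28.5], [10.0, -3.6, 49.6, 22.7], [30.0, -0.3, 49.6, 25.4], [50.0, -0.6, 49.5, 11.5], [70.0, -0.6, 49.0, 23.6]]
 fit y [-0.0032 -0.0009]  z [-0.0035  0.0491]
```

Scaled: 0.0012 m / 0.75 = 0.0016, 0.0008 m / 0.75 = 0.0011.

Request:
handwheel --moves '[[[0, 0, -0.0001, 0.0005, 0, 0, 0], [0, 0, -0.0003, 0.0011, 0, 0, 0], [0, 0, -0.0004, 0.0016, 0, 0, 0], [0, 0, -0.0004, 0.0016, 0, 0, 0]]]'

```text
clock: 13.05
position: [0.6409, 0.0137, 0.2158]
ee_rot: [0.645, 0.757, 0.069, -0.078]
wrist_force: [-0.8, -1.5, 7.9]
grip_width: 0.089
finger_force: 60.4
```

```bash
python3 st.py
```

```text
tool F [ 0.29 -1.   -8.05] tau [ 0.17 -0.08 -0.01] h above home est 8.88 lat -0.32 along -0.06 rot [ 0.0032  0.001  -0.0004]
```

Scaled: 0.0008 m / 0.75 = 0.0011, 0.0004 m / 0.75 = 0.0005.

Request:
handwheel --moves '[[[0, 0, 0, 0.0005, 0, 0, 0], [0, 0, 0, 0.0011, 0, 0, 0], [0, 0, 0, 0.0011, 0, 0, 0]]]'

```text
clock: 13.35
position: [0.6405, 0.014, 0.2143]
ee_rot: [0.645, 0.757, 0.068, -0.079]
wrist_force: [0.7, -2.3, 3.6]
grip_width: 0.087
finger_force: 59.9
```

```bash
python3 st.py
```

```text
tool F [-1.56  0.32 -4.05] tau [ 0.08 -0.19 -0.01] h above home est 7.37 lat -0.73 along 0.03 rot [ 0.0021  0.0006 -0.0006]
```

Scaled: 0.0016 m / 0.75 = 0.0021, 0.0005 m / 0.75 = 0.0007.

Request:
handwheel --moves '[[[0, 0, 0.0004, 0.0011, 0, 0, 0], [0, 0, 0.0007, 0.0021, 0, 0, 0], [0, 0, 0.0007, 0.0021, 0, 0, 0], [0, 0, 0.0007, 0.0021, 0, 0, 0]]]'

```text
clock: 13.75
position: [0.6394, 0.0149, 0.2105]
ee_rot: [0.645, 0.757, 0.067, -0.081]
wrist_force: [0.5, 0.5, -6.4]
grip_width: 0.09
finger_force: 58.7
```

```bash
python3 st.py w9 .044
```

```text
tool F [-0.97  0.62  6.38] tau [-0.24 -0.32  0.01] h above home est 3.44 lat -1.6 along 0.31 rot [-0.0019 -0.0009 -0.0011]
w9 markers [(np.float64(36.2), [34.7, 35.4, 36.7], [-0.0112, 0.0276], 3805), (np.float64(-33.3), [35.9, 36.7, 38.3], [0.0183, -0.0253], 3490)]
rail x,ymid,z,width [[-130.0, 2.0, 42.5, 11.2], [-110.0, 1.6, 42.5, 11.8], [-90.0, 1.6, 42.4, 11.5], [-70.0, 0.9, 42.4, 9.9], [-10.0, -0.1, 39.0, 29.8], [10.0, 0.0, 41.7, 29.4], [30.0, 1.3, 42.7, 25.7], [50.0, 1.4, 42.7, 11.7], [70.0, 1.6, 46.0, 23.6]]
 fit y [-0.0031  0.0011]  z [0.0065 0.0426]
```

Scaled: 0.002 m / 0.75 = 0.0027, 0.0014 m / 0.75 = 0.0019.

Request:
handwheel --moves '[[[0, 0, 0.0005, 0.0009, 0, 0, 0], [0, 0, 0.0011, 0.0019, 0, 0, 0], [0, 0, 0.0011, 0.0027, 0, 0, 0], [0, 0, 0.0011, 0.0027, 0, 0, 0]]]'

```text
clock: 14.2
position: [0.6403, 0.0153, 0.2094]
ee_rot: [0.645, 0.757, 0.067, -0.08]
wrist_force: [0.0, -0.3, -6.7]
grip_width: 0.083
finger_force: 58.5
```

```bash
python3 st.py
```

```text
tool F [-1.69 -0.03  6.45] tau [ 0.01 -0.21  0.01] h above home est 2.25 lat -0.7 along 0.32 rot [-0.0012 -0.0005 -0.0009]
```

Scaled: 0.0012 m / 0.75 = 0.0016, 0.0006 m / 0.75 = 0.0008.

Request:
handwheel --moves '[[[0, 0, 0.0003, 0.0008, 0, 0, 0], [0, 0, 0.0004, 0.0016, 0, 0, 0], [0, 0, 0.0004, 0.0016, 0, 0, 0], [0, 0, 0.0004, 0.0016, 0, 0, 0]]]'

```text
clock: 14.6
position: [0.6409, 0.0155, 0.2088]
ee_rot: [0.645, 0.757, 0.068, -0.08]
wrist_force: [-0.7, -0.0, -4.8]
grip_width: 0.089
finger_force: 58.8
```

```bash
python3 st.py
```

```text
tool F [-0.92 -0.7   4.68] tau [ 0.26 -0.18  0.03] h above home est 1.66 lat -0.07 along 0.24 rot [-0.0002 -0.0002 -0.0008]
```

Scaled: 0.0009 m / 0.75 = 0.0012, 0.0005 m / 0.75 = 0.0007.

Request:
handwheel --moves '[[[0, 0, 0, 0.0007, 0, 0, 0], [0, 0, 0, 0.0012, 0, 0, 0], [0, 0, 0, 0.0012, 0, 0, 0]]]'

```text
clock: 14.9
position: [0.6413, 0.0156, 0.2081]
ee_rot: [0.645, 0.757, 0.068, -0.079]
wrist_force: [-1.3, 0.6, -2.4]
grip_width: 0.088
finger_force: 59.1
```

```bash
python3 st.py
```

```text
tool F [ 0.29 -1.18  2.55] tau [ 0.18 -0.16  0.09] h above home est 1.01 lat 0.37 along 0.15 rot [ 0.0007  0.0001 -0.0007]
```

Scaled: 0.0008 m / 0.75 = 0.0011, 0.0004 m / 0.75 = 0.0005.

Request:
handwheel --moves '[[[0, 0, -0.0004, 0.0005, 0, 0, 0], [0, 0, -0.0007, 0.0011, 0, 0, 0], [0, 0, -0.0007, 0.0011, 0, 0, 0]]]'

```text
clock: 15.2
position: [0.6409, 0.0157, 0.2072]
ee_rot: [0.645, 0.757, 0.068, -0.079]
wrist_force: [-0.0, 0.7, -3.1]
grip_width: 0.086
finger_force: 59.2
```

```bash
python3 st.py w10 .04
```

```text
tool F [0.03 0.07 3.15] tau [ 0.03 -0.21 -0.01] h above home est 0.1 lat -0.03 along 0.13 rot [ 0.0009  0.0001 -0.0008]
w10 markers [(np.float64(35.5), [34.9, 35.6, 37.0], [-0.0122, 0.027], 3736), (np.float64(-33.9), [35.7, 36.4, 37.9], [0.0173, -0.0259], 3555)]
rail x,ymid,z,width [[-130.0, -0.1, 39.4, 11.0], [-110.0, -0.1, 39.2, 10.9], [-90.0, -0.1, 39.3, 12.0], [-70.0, -0.1, 39.3, 11.7], [-10.0, -0.0, 37.3, 29.6], [10.0, 0.2, 36.4, 29.6], [30.0, 0.6, 39.2, 25.9], [50.0, -0.3, 39.2, 11.5], [70.0, -0.3, 39.6, 23.4]]
 fit y [ 0.0003 -0.    ]  z [-0.0028  0.0387]
```

Scaled: 0.0008 m / 0.75 = 0.0011, 0.0004 m / 0.75 = 0.0005.

Request:
handwheel --moves '[[[0, 0, -0.0001, 0.0005, 0, 0, 0], [0, 0, -0.0003, 0.0011, 0, 0, 0], [0, 0, -0.0003, 0.0011, 0, 0, 0]]]'

```text
clock: 15.55
position: [0.6405, 0.0158, 0.2064]
ee_rot: [0.645, 0.757, 0.068, -0.08]
wrist_force: [0.4, 0.5, -0.8]
grip_width: 0.086
finger_force: 59.2
```

```bash
python3 st.py
```

```text
tool F [0.26 0.51 0.9 ] tau [-0.02 -0.16 -0.05] h above home est -0.73 lat -0.43 along 0.16 rot [ 0.0004 -0.     -0.0008]
```

Scaled: 0.0006 m / 0.75 = 0.0008, 0.0003 m / 0.75 = 0.0004.

Request:
handwheel --moves '[[[0, 0, 0.0001, 0.0004, 0, 0, 0], [0, 0, 0.0003, 0.0008, 0, 0, 0], [0, 0, 0.0003, 0.0008, 0, 0, 0]]]'

```text
clock: 15.85
position: [0.6408, 0.0159, 0.2062]
ee_rot: [0.645, 0.757, 0.068, -0.079]
wrist_force: [-1.3, -1.0, 3.4]
grip_width: 0.088
finger_force: 59.8
```

```bash
python3 st.py
```

```text
tool F [-0.1  -1.44 -3.52] tau [ 0.07 -0.13  0.05] h above home est -0.94 lat -0.06 along 0.14 rot [ 0.0009  0.0002 -0.0006]
```

Scaled: 0.0005 m / 0.75 = 0.0007, 0.0003 m / 0.75 = 0.0004.

Request:
handwheel --moves '[[[0, 0, 0, 0.0004, 0, 0, 0], [0, 0, 0, 0.0007, 0, 0, 0], [0, 0, 0, 0.0007, 0, 0, 0]]]'

```text
clock: 16.15
position: [0.6411, 0.0159, 0.2061]
ee_rot: [0.645, 0.757, 0.068, -0.079]
wrist_force: [-0.8, -0.8, 5.3]
grip_width: 0.087
finger_force: 60.1
```

```bash
python3 st.py
```

```text
tool F [ 0.47 -0.89 -5.36] tau [ 0.2  -0.11  0.03] h above home est -1.06 lat 0.16 along 0.08 rot [ 0.0015  0.0004 -0.0006]
```

Scaled: 0.0006 m / 0.75 = 0.0008, -0.0003 m / 0.75 = -0.0004.

Request:
handwheel --moves '[[[0, 0, -0.0003, 0.0004, 0, 0, 0], [0, 0, -0.0004, 0.0008, 0, 0, 0], [0, 0, -0.0004, 0.0008, 0, 0, 0]]]'

```text
clock: 16.45
position: [0.6411, 0.0159, 0.206]
ee_rot: [0.645, 0.757, 0.068, -0.079]
wrist_force: [-0.6, -1.5, 7.9]
grip_width: 0.084
finger_force: 60.4
```

```bash
python3 st.py
```

```text
tool F [ 0.32 -0.78 -8.06] tau [ 0.19 -0.03  0.03] h above home est -1.13 lat 0.18 along 0.09 rot [ 0.0024  0.0006 -0.0005]
```

Request:
handwheel --moves '[[[0, 0, 0, -0.0007, 0, 0, 0], [0, 0, 0, -0.0013, 0, 0, 0], [0, 0, 0, -0.0017, 0, 0, 0], [0, 0, 0, -0.0017, 0, 0, 0], [0, 0, 0, -0.0017, 0, 0, 0]]]'

```text
clock: 16.95
position: [0.6405, 0.0159, 0.2061]
ee_rot: [0.645, 0.757, 0.068, -0.079]
wrist_force: [0.0, -2.0, 4.7]
grip_width: 0.088
finger_force: 60.0
```

```bash
python3 st.py w11 .038
```

Run:
```python
from h import *
c=env.capture("side"); cv2.imwrite("pics/s11.png",cv2.resize(c["image"][150:270,310:430],(480,480),interpolation=cv2.INTER_CUBIC))
```

```text
tool F [-0.92 -0.29 -5.02] tau [-0.03 -0.11  0.02] h above home est -1.04 lat -0.37 along 0.14 rot [ 0.0007  0.0001 -0.0007]
w11 markers [(np.float64(35.5), [34.9, 35.6, 36.9], [-0.012, 0.027], 3746), (np.float64(-34.0), [35.7, 36.3, 37.8], [0.0173, -0.0259], 3576)]
rail x,ymid,z,width [[-130.0, 0.2, 38.2, 11.7], [-110.0, 0.2, 38.1, 11.6], [-90.0, 0.2, 38.1, 11.3], [-70.0, 0.2, 38.1, 11.0], [-10.0, 0.4, 30.5, 26.0], [10.0, 0.5, 30.5, 26.1], [30.0, 0.6, 38.1, 25.9], [50.0, 0.0, 38.1, 11.9], [70.0, -0.1, 39.0, 23.8]]
 fit y [-0.0002  0.0003]  z [-0.0081  0.0363]
```

View pics/s11.png

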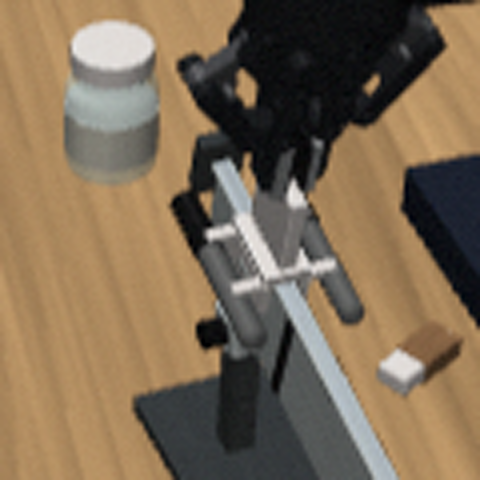

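The side crop shows the saddle at px (270,250) straddling the rail head, level with it on both sides, uphill of the black ring. The press became rigid exactly 13 mm below first contact, so the carrier is home. Now I ease off and let go.

Request:
handwheel --moves '[[[0, 0, 0, -0.0005, 0, 0, 0], [0, 0, 0, -0.0007, 0, 0, 0], [1, 0, 0, -0.0007, 0, 0, 0], [1, 0, 0, -0.0007, 0, 0, 0], [1, 0, 0, -0.0007, 0, 0, 0], [1, 0, 0, -0.0007, 0, 0, 0], [1, 0, 0, -0.0007, 0, 0, 0], [1, 0, 0, -0.0007, 0, 0, 0]]]'

```text
clock: 17.85
position: [0.6401, 0.0159, 0.2063]
ee_rot: [0.645, 0.757, 0.068, -0.08]
wrist_force: [-0.2, -0.3, -0.0]
grip_width: 0.999
finger_force: 0.0
```

Request:
handwheel --moves '[[[1, 0, 0, 0, 0, 0, 0], [1, 0, 0, 0, 0, 0, 0], [1, 0, 0, 0, 0, 0, 0], [1, 0, 0, 0, 0, 0, 0], [1, 0, 0, 0, 0, 0, 0], [1, 0, 0, 0, 0, 0, 0]]]'

```text
clock: 18.45
position: [0.6402, 0.0158, 0.2063]
ee_rot: [0.645, 0.757, 0.068, -0.08]
wrist_force: [-0.2, 0.3, 0.6]
grip_width: 1.0
finger_force: 0.0
```

Run:
```python
from h import *
c=env.capture("side"); cv2.imwrite("pics/s12.png",cv2.resize(c["image"][140:360,290:450],(480,600),interpolation=cv2.INTER_CUBIC)); np.savez("side12",w=world(c),im=c["image"])
print([(d["p"],d["box"]) for d in env.look_for(c,"carrier")])
```

```text
[(0.91, [394.7, 272.7, 448.9, 322.8]), (0.86, [158.9, 200.8, 213.9, 233.2]), (0.79, [217.1, 155.1, 247.3, 191.2])]
```

View pics/s12.png

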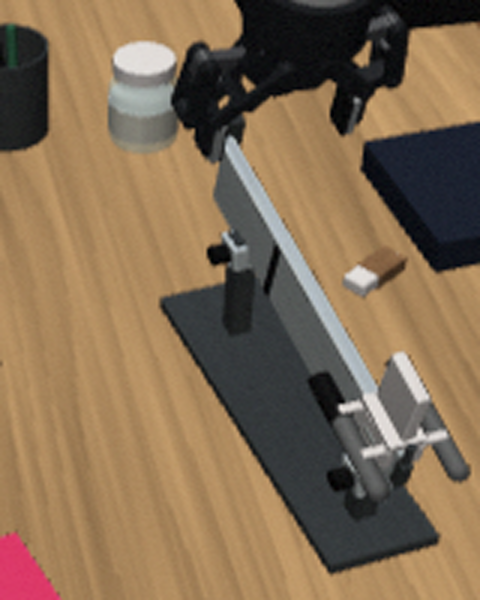

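The carrier ran down to the low end (crop px (390,415)) and sits against the stop pin, upright on the rail. I'll back the gripper off, check the position and hand in.

Scaled: -0.12 m / 0.75 = -0.16, -0.08 m / 0.75 = -0.1067.

Request:
handwheel --moves '[[[1, 0, 0, -0.04, 0, 0, 0], [1, 0, 0, -0.1067, 0, 0, 0], [1, 0, 0, -0.16, 0, 0, 0], [1, 0, 0, -0.16, 0, 0, 0], [1, 0, 0, -0.16, 0, 0, 0], [1, 0, 0, -0.16, 0, 0, 0], [1, 0, 0, -0.16, 0, 0, 0], [1, 0, 0, -0.16, 0, 0, 0]]]'

```text
clock: 19.35
position: [0.6435, -0.0084, 0.3222]
ee_rot: [0.645, 0.757, 0.067, -0.081]
wrist_force: [-0.8, 0.0, -0.8]
grip_width: 1.002
finger_force: 0.0
```

Run:
```python
from goal import *
p,G=goal(-.039,t=-.150)   # running surface at the low end
for n in ["top","side"]:
    c=env.capture(n); w=world(c).reshape(-1,3); w=w[~np.isnan(w[:,0])]
    q=(w-p)@G; x,y,z=q[:,0],q[:,1],-q[:,2]
    f=q[(abs(y)<.02)&(z>.02)&(z<.075)&(x>-.06)&(x<.1)]
    print(n,"fin x",np.percentile(f[:,0],[1,99]).round(4),"y",np.median(f[:,1]).round(4),"top",np.percentile(-f[:,2],99).round(4),len(f))
```

```text
top fin x [0.0308 0.0483] y -0.0006 top 0.0604 62
side fin x [0.0049 0.0442] y -0.0013 top 0.0605 316
```

```bash
python3 -c "
from rig import env
print(env.sign_off())"
```

```text
the job is handed in; nothing more can be done
None
```

The white carrier was clipped fully home in the loading bay with about 13 N at most on the rail at the readings I took, then let go; it ran down to the stop pin by itself, and the job was handed in at about 19.5 s with nothing else on the desk touched.

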